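# Dock a power pack past the sprung dust flap

### The arm

A 7-joint arm with a two-finger parallel gripper is mounted at the origin on a cart in front of the work surface, level with it; the furniture and walls round the work are solid. World frame = base frame: x ahead of the robot, y to its left, z up, the work surface at z = 0. Lengths are in m, angles in rad, forces in N, time in s.
With the tool pointing down it reaches from about 0.4 to 0.85 m from the base axis. Payload 4.5 kg.
Tool frame: the origin (TCP) lies on the centre line of the jaws, within the pads' length; the fingertips stand 14 mm ahead of it and the grasp point (between the pads) lies 5 mm behind it (r.tcp_to_tips is the z of the fingertips in the tool frame, in m); z points along the fingers, y is the direction in which the jaws open and shut (so a half turn about z gives the same grasp; the last joint's range is limited). The gripper opens to 88 mm and grips with 3 to 60 N. Pads are 18 mm wide; open, the fingers measure 123 mm over their backs; the gripper's body (75 mm by 187 mm) begins 45 mm behind the grasp point.
Start: joints at [1.254, 0.689, -0.195, 1.565, 0.157, 0.902, -0.215], TCP at [0.215, -0.587, 0.253] pointing down, gripper open.
Joint ranges: [-3.01, 3.01], [-0.46, 2.08], [-1.47, 1.51], [0.13, 2.56], [-1, 4.14], [0.04, 2.09], [-2.66, 2.66]. Speed limits (rad/s): [2.57, 2.57, 3.14, 3.14, 3.14, 3.14, 3.14].

### API

Orientations are given as a unit quaternion [x, y, z, w].
In Python, from plant import r, viewer gives the robot as it stands.
- The arm moves only by the shell command python3 -m inch 'ROWS' [FORCE]. ROWS is JSON, a list of rows, each a list of 3 entries, a list of its own where there are three numbers: the closure, from 0 (fully open) to 1 (shut), then the shift along the tool's x, y, z in cm, then the turn about the tool's z in degrees. In form: [[fingers, [x, y, z], yaw], ...]. A call has 1 to 20 rows; each row is the pose to reach, as a shift and turn from the pose commanded when the call began, along the tool's axes at that moment; what a row does not reach only later rows make up. A row lasts 1/10 s, in which the tool goes at most 50 mm and 8.59 degrees, less where a joint would pass 70% of its speed; a pose out of reach is approached as far as the arm can. A call with a gripper value outside its range is refused whole. The fingers move at their own pace and stop on an object; FORCE is the grip in N (left out, the last holds). Time passes only in rows, so rows that repeat a pose let the fingers close. It gives the time, the measured TCP pose, the force and the opening at its end, in the units of the state.
- r.get_state(): the state, without advancing time (a new reading comes with each control period).
- viewer.snapshot(name): name is "scene" or "top" or "wrist"; returns the picture (480x640x3 uint8, red, green, blue); there is no depth.
- viewer.camera_params(name): a dict with "intrinsics" (3x3 intrinsics, pixels), "k1" (the pictures are not rectified: a ray, as slopes to the right and down, at radius r is drawn at 1 + k1 r^2 times it, then the intrinsics apply), "world_to_cam" (4x4, takes a point from world to camera coordinates). Camera axes: x right, y up, looking along -z (the intrinsics and any distortion apply to the point x, -y, -z); pixel columns grow to the right and rows downward; lengths in m; the calibration is good to about 2 mm. A picture is of the moment at which its call begins: read the wrist's pose just before it. camera_params takes no time and is no camera call; for the wrist camera it gives the pose at the moment of the call.
- r.finish_job(): hands the job in, once; it reports no verdict.
Trained networks look in the newest picture that a camera, given by its name, has taken for a name from the list of things; names that differ only in an ending like _2 or _b are one class to them, and where a whole thing is asked for, a point or a joint stands for the part that bears it (a point fixed in the world has none). Each returns a list of dicts, best first, with "p" (0 to 1); they miss things now and then, are a little off and sometimes report something else, mostly with a low value. They report only what shows in the picture. A call takes as long as a camera call. They do not tell look-alikes from the thing itself.
- viewer.outline_of(camera, name): "pixels" (480x640 bool, what is visible of it) and "bbox" ([left, top, width, height] in pixels, round what is visible of it).
The state is a dict: "clock": time; "q": joint angles; "qd": joint speeds; "joint_torque": joint torques, N m; "tool_pos": TCP position; "eef_rot": TCP orientation; "contact_force": force on the tool from outside, world axes, zero at the start; "moment": the same for the moment, N m; "opening": opening from 0.0 (shut) to 1.0 (fully open).
Only numpy, scipy, OpenCV 4.12 (cv2) and the standard library are available. Lean on these libraries where they do the work, as an engineer would, in place of code of your own. Each camera call takes 0.05 s, during which the arm holds its last target.

### The job

Put the loose stick-shaped power pack on charge: carry it upright to the charging dock, push its foot down past the sprung dust flap, feel along the slot for the floating socket hidden underneath, and press the pack fully home in it. Then let go, so that the pack stands seated in the dock by itself. Be gentle, never force the pack or the dock, and leave the other things on the bench where they are.

Things in the scene. Friction and masses are not known exactly. Their poses are not given: they have to be found in the camera images.
- pack_mid (a point): centre of the power pack, an upright black bar with a dark grey cap, 24 x 34 x 120 mm (its x, y, z; z along its length), 0.15 to 0.28 kg, standing loose on the bench. The point is half-way up, 60 mm above the foot. Its foot edges are rounded by 1.5 mm. Either way round about z fits the socket.
- dock: charging dock, a grey box with a slot in its top, fixed; 146 mm long (its y), x from -21 to +46 mm (a cable gland at the back reaches +55 mm), top 90 mm above the bench. Origin on the bench below the middle of the slot's working line x = 0, z up. The pack stands in it with its x along the dock's x.
- dock_mouth (a point): middle of the slot's working line at the level of the dock's top, 90 mm above the dock's origin, axes as the dock's. The slot is free from x = -16 mm to the flap hinge at x = +22 mm and from y = -39 to +39 mm. The steel flap closes it.
- dock_deck (a point): middle of the level black socket deck hidden under the flap, 42 mm above the bench. Its one pocket, 26 x 36 mm (x, y), 25 mm deep, edges chamfered 1 mm, is at x = 0 but at an unknown, unmeasured y from -20 to +20 mm; a push under 15 N does not shift it along y. The deck is sprung: pressed from above it yields from 4 N, 5 mm at 12 N, then is solid. Over the pocket this support vanishes.
- dock_home (a point): height of the pack's centre when fully home (foot on the pocket's floor, 17 mm above the bench; pack's top 47 mm above the dock), on the working line, at y = 0; the true y is that of the hidden pocket, up to 20 mm to either side
- flap_hinge (a point): middle of the flap's hinge line, which runs along the dock's y at x = +22 mm, 85.5 mm above the bench. The flap is 75 mm long, 3 mm thick, 36 mm from hinge to free edge.
- flap (a joint): the sprung dust flap: 0 = shut (level), growing as it is pushed down into the slot, at most 1.45 rad. Its spring gives about 0.054 N m shut and 0.09 N m open. Once the foot is past, it bears on the pack's +x side with about 2.5 N at about 1.2 to 1.4 rad, and it stays open against the seated pack.
- sanding_block: bystander: sanding block, 61 x 78 x 22 mm, origin at its underside
- tape_1: bystander: roll of masking tape lying flat, 96 mm across, 25 mm high, origin at its underside
- paint_jar_2: bystander: paint jar, 44 mm across, 46 mm high, origin at its underside
- tube_1: bystander: lying tube, 35 x 126 x 23 mm, origin at its underside
Things that resemble listed ones, but are neither listed nor needed, are in the scene too. What is shaped like the part that bears pack_mid but green or turquoise is not meant.

How it is judged:
On the way:
1. the flap is held open with the pack's foot past it, over the socket deck (value of joint flap above 0.9 rad and z of pack_mid in the frame of dock below 0.125 m), for 0.1 s.
At the end, for the whole second after the job is handed in: The pack stands home in the socket: its centre at most 80 mm above the dock's underside (77 mm when fully home), within 8 mm of the slot's working line across and 26 mm of its middle along, upright within 0.12 rad, foot past the flap (flap held open beyond 0.9 rad by it), let go and at rest (z of pack_mid in the frame of dock below 0.08 m and x of pack_mid in the frame of dock between -0.008 and 0.008 m and y of pack_mid in the frame of dock between -0.026 and 0.026 m and angle between pack_mid's own z axis and vertical below 0.12 rad and value of joint flap above 0.9 rad and linear speed of pack below 0.02 m/s); the robot touches nothing.
It fails at once if the pack is pressed on the dock, its flap or its socket with more than 25 N (contact force between pack and dock above 25 N).
It fails at once if the robot presses on the dock itself with more than 25 N (contact force between any of the fingers, the arm and dock above 25 N).
It fails at once if a bystander is moved by more than 30 mm (distance of any of sanding_block, tape_1, paint_jar_2, tube_1 from where it was at the start of the episode above 0.03 m).
It also fails if it takes over 67 s, if anything falls off the work surface, if the arm or the gripper's body presses on something with over 40 N, if the wrist force passes 120 N, or if a joint passes its speed limit or range.

## Working session

There is one attempt and no reset: what is moved stays moved. The work goes in short steps, Python scripts to look and compute and a shell command to move; the robot and the scene stay as the last step left them, time stands still between calls to the robot, and variables do not carry over. Pictures are saved under pics/ and viewed, and the job is handed in when it is done.

```bash
ls; mkdir -p pics; python3 - <<'E'
from plant import r, viewer
import cv2
for n in ["scene","top","wrist"]:
    im=viewer.snapshot(n); cv2.imwrite(f"pics/a_{n}.png",im[:,:,::-1])
    c=viewer.camera_params(n); print(n,c)
s=r.get_state(); print(s)
E
```

```text
pics
scene {'intrinsics': array([[554.81400918,   0.        , 325.97639551],
       [  0.        , 554.81400918, 238.18143918],
       [  0.        ,   0.        ,   1.        ]]), 'k1': -0.026793655977851265, 'world_to_cam': array([[ 0.73563902, -0.67722856,  0.01402544, -0.37291125],
       [ 0.30950649,  0.35447484,  0.88235668, -0.24464523],
       [-0.60252881, -0.64475504,  0.47037216, -1.05494868],
       [ 0.        ,  0.        ,  0.        ,  1.        ]])}
top {'intrinsics': array([[464.86558316,   0.        , 320.70180922],
       [  0.        , 464.86558316, 234.43257973],
       [  0.        ,   0.        ,   1.        ]]), 'k1': 0.04037018448641682, 'world_to_cam': array([[-1.90427025e-03, -9.99854662e-01,  1.69419130e-02,
         2.57198612e-02],
       [ 9.98459508e-01, -9.61591637e-04,  5.54769027e-02,
        -5.36969215e-01],
       [-5.54525486e-02,  1.70214571e-02,  9.98316225e-01,
        -1.16064160e+00],
       [ 0.00000000e+00,  0.00000000e+00,  0.00000000e+00,
         1.00000000e+00]])}
wrist {'intrinsics': array([[336.99717275,   0.        , 319.47871636
[... 487 characters left out ...]
00]])}
{'clock': 0.15, 'q': array([ 1.25382695,  0.6897753 , -0.1945466 ,  1.56605476,  0.15732633,
        0.90250892, -0.21507919]), 'qd': array([ 0.00030644, -0.00432199,  0.00115782, -0.00276281, -0.0015097 ,
       -0.00132333, -0.00251657]), 'joint_torque': array([-1.78379178e-03, -5.27862811e+01, -1.26843341e+00, -1.53587186e+01,
       -5.24721178e-02,  3.90819070e-03,  1.00021705e-04]), 'tool_pos': array([ 0.21458382, -0.58654065,  0.25211818]), 'eef_rot': array([ 9.84649567e-01,  1.74541607e-01, -1.71367758e-04, -6.54450481e-04]), 'contact_force': array([-0.11174614, -0.06632122,  0.99882181]), 'moment': array([ 0.03418885, -0.01058738, -0.01595405]), 'opening': 1.0014171837260228}
```

View pics/a_scene.png

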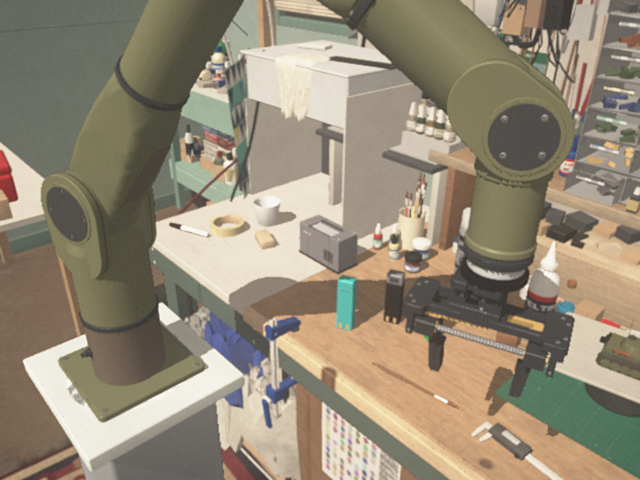

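View pics/a_top.png

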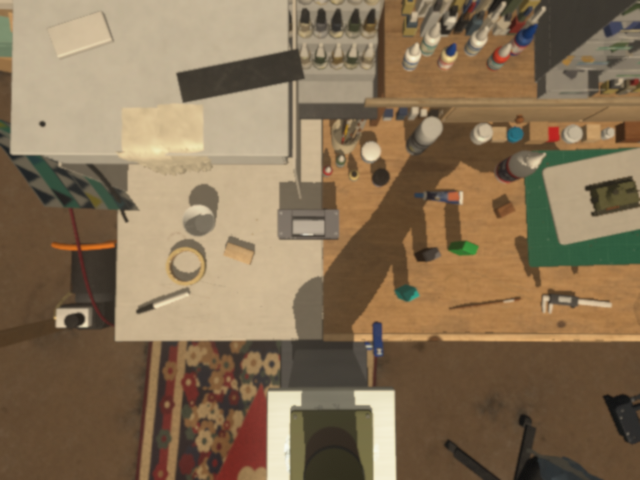

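View pics/a_wrist.png

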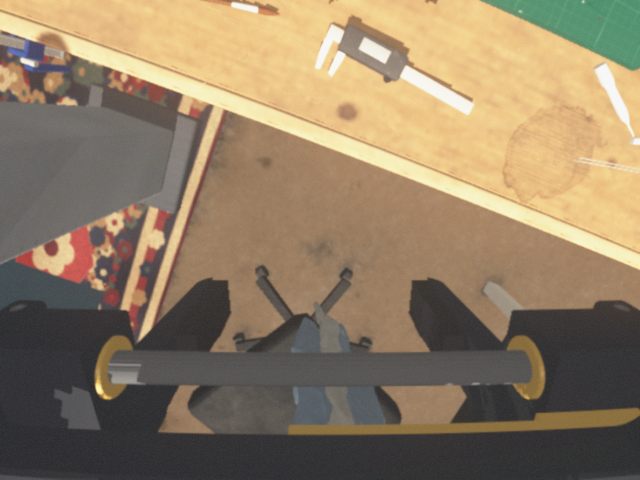

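```bash
cat > h.py <<'E'
import numpy as np, cv2
from plant import r, viewer
def und(P,uv):
    K=P["intrinsics"];uv=np.asarray(uv,float).reshape(-1,2)
    d=np.stack([(uv[:,0]-K[0,2])/K[0,0],(uv[:,1]-K[1,2])/K[1,1]],1)
    u=d.copy()
    for _ in range(20): u=d/(1+P["k1"]*(u**2).sum(1,keepdims=True))
    return u
def ray(P,uv):
    u=und(P,uv); d=np.c_[u[:,0],-u[:,1],-np.ones(len(u))]
    W=P["world_to_cam"];R=W[:3,:3];return -R.T@W[:3,3], d@R
def atz(P,uv,z):
    o,d=ray(P,uv); return o+d*((z-o[2])/d[:,2])[:,None]
def proj(P,X):
    X=np.asarray(X,float).reshape(-1,3);W=P["world_to_cam"];c=X@W[:3,:3].T+W[:3,3]
    u=np.c_[c[:,0]/-c[:,2],-c[:,1]/-c[:,2]];u=u*(1+P["k1"]*(u**2).sum(1,keepdims=True))
    K=P["intrinsics"];return np.c_[u[:,0]*K[0,0]+K[0,2],u[:,1]*K[1,1]+K[1,2]]
def save(im,name): cv2.imwrite("pics/"+name,im[:,:,::-1])
def crop(im,x,y,w,h,f): return cv2.resize(im[y:y+h,x:x+w],None,fx=f,fy=f,interpolation=cv2.INTER_CUBIC)
E
python3 - <<'E'
from h import *
for cam in ["top","scene"]:
    im=viewer.snapshot(cam);P=viewer.camera_params(cam)
    for n in ["pack_mid","dock","flap","sanding_block","tape_1","paint_jar_2","tube_1"]:
        for o in viewer.outline_of(cam,n)[:4]:
            b=o["bbox"];m=o["pixels"];ys,xs=np.nonzero(m)
            print(cam,n,round(o["p"],2),b,np.round(atz(P,[xs.mean(),ys.mean()],0.05 if n!="dock" else .09)[0,:2],3), cv2.minAreaRect(np.c_[xs,ys].astype(np.float32)))
    if cam=="top":
        save(crop(im,260,180,220,130,3.6),"b_top.png")
    else: save(crop(im,260,180,200,150,4),"b_scene.png")
E
```

```text
top pack_mid 0.87 [447.1, 243.0, 32.3, 10.5] [ 0.502 -0.321] ((462.5, 248.0), (14.0, 27.0), 90.0)
top pack_mid 0.69 [394.1, 282.9, 24.3, 18.1] [ 0.393 -0.182] ((406.0000305175781, 292.5), (16.994115829467773, 21.01903533935547), 63.43495178222656)
top pack_mid 0.52 [413.4, 245.6, 25.5, 15.0] [ 0.485 -0.235] ((426.800048828125, 254.60003662109375), (12.521980285644531, 22.360679626464844), 63.43495178222656)
top pack_mid 0.34 [279.1, 208.6, 59.1, 32.0] [0.561 0.058] ((307.5, 224.0), (32.0, 61.0), 90.0)
top dock 0.58 [277.6, 209.4, 60.9, 32.9] [0.557 0.056] ((307.5, 223.5), (31.0, 61.0), 90.0)
top flap 0.72 [291.8, 216.6, 28.3, 18.8] [0.555 0.058] ((307.5, 226.5), (17.0, 31.0), 90.0)
top sanding_block 0.86 [225.5, 244.7, 26.4, 21.8] [0.49  0.226] ((238.5634002685547, 252.97073364257812), (28.891090393066406, 15.06287670135498), 20.224857330322266)
top tape_1 0.64 [162.8, 248.8, 43.5, 38.0] [0.459 0.354] ((186.00001525878906, 266.0000305175781), (38.18376159667969, 39.59797668457031), 45.0)
top paint_jar_2 0.7 [368.5, 170.9, 19.0, 13.7] [ 0.676 -0.121] ((380.0, 177.5), (17.0, 18.0), 90.
[... 232 characters left out ...]
90918), 5.710593223571777)
scene dock 0.81 [299.2, 215.6, 56.3, 59.0] [ 0.502 -0.009] ((327.20758056640625, 244.10098266601562), (69.19248962402344, 44.28125), 25.94229507446289)
scene flap 0.66 [316.2, 221.8, 22.7, 15.6] [0.603 0.107] ((325.800048828125, 229.40003967285156), (25.938386917114258, 8.9442720413208), 26.56505012512207)
scene sanding_block 0.57 [255.0, 226.0, 19.5, 21.1] [0.448 0.169] ((264.3202209472656, 239.11236572265625), (21.51795768737793, 13.991972923278809), 57.9946174621582)
scene tape_1 0.62 [208.0, 218.8, 35.4, 19.6] [0.42  0.295] ((227.0, 226.0), (22.0, 34.0), 90.0)
scene paint_jar_2 0.88 [405.7, 250.9, 16.6, 25.4] [ 0.644 -0.153] ((412.5, 262.0), (22.0, 17.0), 90.0)
```

View pics/b_top.png

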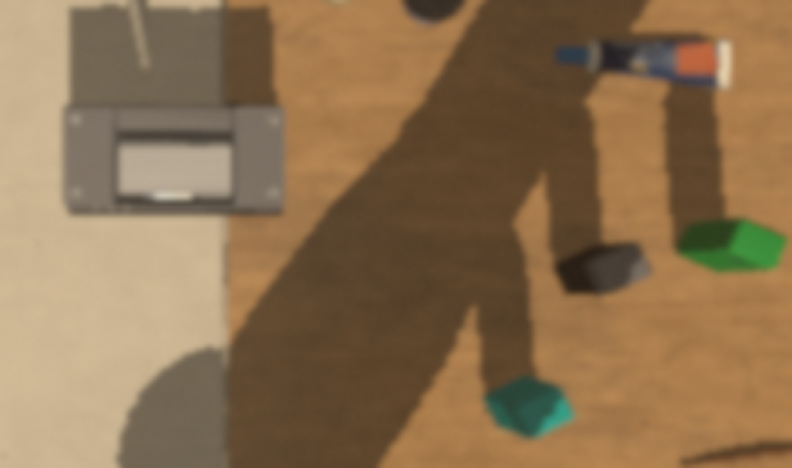

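View pics/b_scene.png

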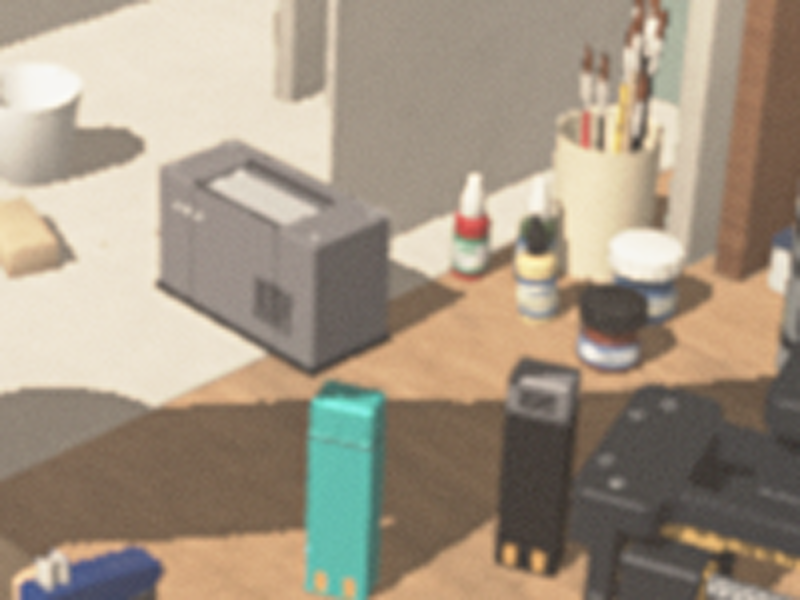

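```bash
cat >> h.py <<'E'
def box_pts(x,y,yaw,lx,ly,z0,z1):
    c,s=np.cos(yaw),np.sin(yaw)
    return np.array([[x+c*a-s*b,y+s*a+c*b,z] for a in lx for b in ly for z in (z0,z1)])
def hullmask(P,pts,sh=(480,640),ss=4):
    p=proj(P,pts);h=cv2.convexHull((p*1.0).astype(np.float32))[:,0]
    m=np.zeros(sh,np.uint8);cv2.fillConvexPoly(m,np.round(h*16).astype(np.int32),255,cv2.LINE_AA,4);return m/255.
def fit(views,lx,ly,z0,z1,x0):
    from scipy.optimize import minimize
    def cost(v):
        return sum(np.abs(hullmask(P,box_pts(v[0],v[1],v[2],lx,ly,z0,z1))-m).sum()/m.sum() for P,m in views)
    best=None
    for yaw in x0[2]:
        res=minimize(cost,[x0[0],x0[1],yaw],method="Nelder-Mead",options=dict(initial_simplex=[[x0[0],x0[1],yaw],[x0[0]+.02,x0[1],yaw],[x0[0],x0[1]+.02,yaw],[x0[0],x0[1],yaw+.25]],xatol=1e-4,fatol=1e-4))
        print(np.round(res.x,4),round(res.fun,3))
E
python3 - <<'E'
from h import *
V={}
for cam in ["top","scene"]:
    viewer.snapshot(cam);P=viewer.camera_params(cam)
    for n in ["pack_mid","dock"]:
        L=viewer.outline_of(cam,n)
        if n=="pack_mid":
            t=(428,254) if cam=="top" else (394,296)
            L=[o for o in L if abs(o["bbox"][0]+o["bbox"][2]/2-t[0])<10 and abs(o["bbox"][1]+o["bbox"][3]/2-t[1])<10]
        V[cam,n]=(P,L[0]["pixels"].astype(float))
for vs in (["top","scene"],["top"],["scene"]):
    print(vs,"pack");fit([V[v,"pack_mid"] for v in vs],(-.012,.012),(-.017,.017),0,.12,(.485,-.23,(0,.5,1,1.5,2,2.5)))
    print(vs,"dock");fit([V[v,"dock"] for v in vs],(-.021,.046),(-.073,.073),0,.09,(.545,.06,(0,-.1,.1)))
E
```

```text
['top', 'scene'] pack
[ 0.4864 -0.2299  0.3251] 0.303
[ 0.4863 -0.2297  0.3223] 0.304
[ 0.4863 -0.2298  0.3168] 0.304
[ 0.4866 -0.2311  1.6547] 0.521
[ 0.4875 -0.2307  1.6935] 0.51
[ 0.4866 -0.2295  3.5188] 0.307
['top', 'scene'] dock
[ 0.5474  0.0559 -0.0065] 0.127
[ 0.5474  0.056  -0.0067] 0.127
[ 0.5474  0.0556 -0.0071] 0.127
['top'] pack
[ 0.4861 -0.2288  0.2541] 0.117
[ 0.4861 -0.2292  0.2559] 0.117
[ 0.4861 -0.2296  0.2709] 0.116
[ 0.486  -0.2297  1.5582] 0.336
[ 0.4859 -0.229   1.5622] 0.339
[ 0.486  -0.229   3.4031] 0.116
['top'] dock
[ 0.5471  0.0563 -0.0037] 0.058
[ 0.5471  0.0562 -0.0033] 0.057
[ 0.5471  0.0567 -0.0032] 0.058
['scene'] pack
[ 0.4856 -0.2319  0.6219] 0.089
[ 0.4852 -0.232   0.6312] 0.089
[ 0.4849 -0.2323  0.6258] 0.089
[ 0.4845 -0.2326  1.8474] 0.113
[ 0.4848 -0.2325  1.8567] 0.113
[ 0.4859 -0.2311  2.631 ] 0.111
['scene'] dock
[ 0.548   0.0555 -0.048 ] 0.059
[ 0.5477  0.0548 -0.0428] 0.058
[ 0.5475  0.055  -0.0461] 0.058
```

```bash
python3 -m inch '[[0.2,[9,-6,0],-20],[0.2,[18,-12,0],-40],[0.2,[27,-18,0],-60],[0.2,[37.7,-24.1,0],-87],[0.2,[37.7,-24.1,0],-87],[0.2,[37.7,-24.1,0],-87],[0.2,[37.7,-24.1,0],-87],[0.2,[37.7,-24.1,0],-87],[0.2,[37.7,-24.1,0],-87],[0.2,[37.7,-24.1,0],-87],[0.2,[37.7,-24.1,0],-87],[0.2,[37.7,-24.1,0],-87]]' 40; python3 - <<'E'
from h import *
s=r.get_state();print(s["q"],s["tool_pos"],s["eef_rot"],s["contact_force"])
for n in ("wrist","scene"):
    im=viewer.snapshot(n);save(im,f"c_{n}.png")
E
```

```text
clock: 2.45
tool_pos: [0.4852, -0.2322, 0.2525]
eef_rot: [0.596, 0.803, -0.001, -0.0]
contact_force: [-0.6, 0.7, 0.5]
opening: 0.797
[ 0.72093547  0.62593694 -0.59526293  1.81620148  0.4575694   0.84113817
  0.19542076] [ 0.48524879 -0.23221528  0.25245831] [ 5.95946402e-01  8.03023978e-01 -5.65266582e-04 -2.40344668e-04] [-0.58736809  0.71281976  0.45237589]
```

View pics/c_wrist.png

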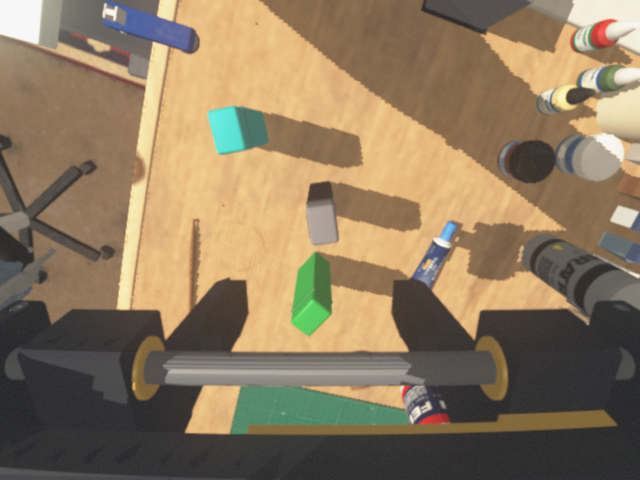

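View pics/c_scene.png

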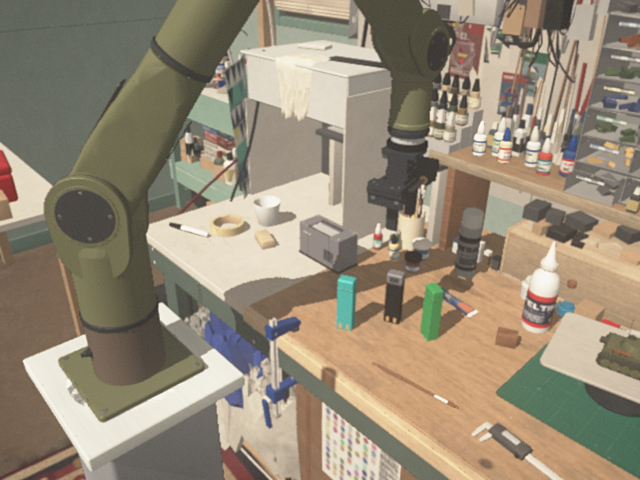

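```bash
python3 - <<'E'
from h import *
s=r.get_state();P=viewer.camera_params("wrist");PS=viewer.camera_params("scene")
print("tcp wrist",proj(P,s["tool_pos"]),"scene",proj(PS,s["tool_pos"]))
o,_=ray(P,[320,240]);print("cam",o)
im=viewer.snapshot("wrist")
L=viewer.outline_of("wrist","pack_mid")
for o in L: print(o["p"],o["bbox"])
o=[o for o in L if abs(o["bbox"][0]+o["bbox"][2]/2-321)<12 and abs(o["bbox"][1]+o["bbox"][3]/2-213)<25][0]
fit([(P,o["pixels"].astype(float))],(-.012,.012),(-.017,.017),0,.12,(.486,-.23,(.2,.6,0)))
c=crop(im,280,160,90,110,5);save(c,"c_pack.png")
E
```

```text
tcp wrist [[323.70469115 311.30544836]] scene [[400.55878291 214.59306831]]
cam [ 0.46017209 -0.15650269  0.38539616]
0.86 [211.7, 108.2, 56.4, 43.6]
0.82 [303.4, 179.3, 39.0, 62.4]
0.63 [290.8, 251.5, 41.3, 85.3]
[ 0.4852 -0.2306  0.4411] 0.074
[ 0.485  -0.2306  0.4381] 0.074
[ 0.485  -0.2307  0.4437] 0.074
```

View pics/c_pack.png

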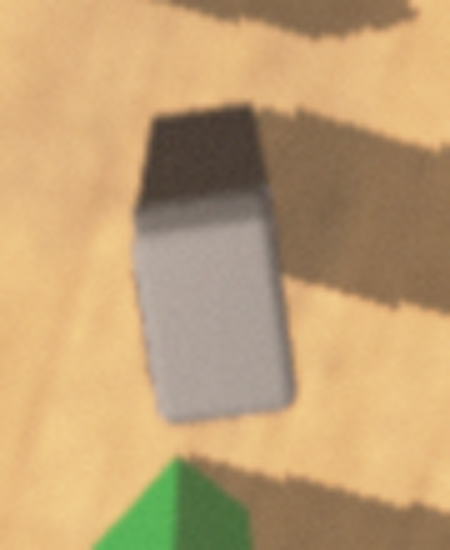

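```bash
python3 - <<'E'
from h import *
P=viewer.camera_params("wrist")
c=np.array([(137,212),(268,195),(295,403),(162,420)])/5+[280,160]
X=atz(P,c,.12);print(X[:,:2].round(4),X.mean(0))
for a,b in((0,1),(3,2),(0,3),(1,2)):
    d=X[b]-X[a];print(np.linalg.norm(d),np.degrees(np.arctan2(d[1],d[0])))
s=r.get_state();print(2*np.degrees(np.arctan2(s["eef_rot"][1],s["eef_rot"][0])))
E
```

```text
[[ 0.4684 -0.2168]
 [ 0.4877 -0.208 ]
 [ 0.5027 -0.2404]
 [ 0.4823 -0.2497]] [ 0.4852857  -0.22873116  0.12      ]
0.021243287162066853 24.451645153493818
0.022424984459634062 24.6332201910658
0.035788438605708364 -67.0100644111065
0.03570673712695685 -65.11725042008234
106.87211676373859
```

```bash
python3 -m inch '[[0.3,[0.2,0.1,4],-7],[0.3,[0.2,0.1,8],-7],[0.3,[0.2,0.1,12],-7],[0.3,[0.2,0.1,15.4],-7],[0.3,[0.2,0.1,15.4],-7],[0.3,[0.2,0.1,15.4],-7],[1,[0.2,0.1,15.4],-7],[1,[0.2,0.1,15.4],-7],[1,[0.2,0.1,15.4],-7],[1,[0.2,0.1,15.4],-7],[1,[0.2,0.1,15.4],-7],[1,[0.2,0.1,15.4],-7],[1,[0.2,0.1,15.4],-7],[1,[0.2,0.1,15.4],-7]]' 40; python3 - <<'E'
from h import *
s=r.get_state();print(s["contact_force"],s["opening"]*88)
save(viewer.snapshot("wrist"),"d_wrist.png")
E
```

```text
clock: 4.05
tool_pos: [0.4866, -0.229, 0.0992]
eef_rot: [0.544, 0.839, -0.0, 0.0]
contact_force: [-1.2, 0.0, 5.4]
opening: 0.266
[-1.23476899  0.03439826  5.36648001] 23.43829984701672
```

View pics/d_wrist.png

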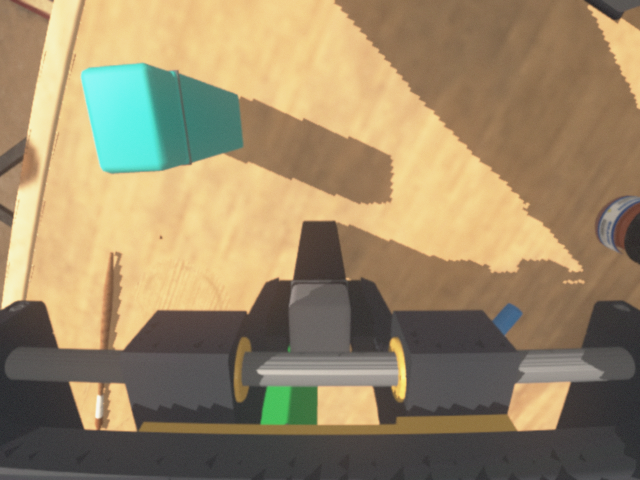

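```bash
python3 -m inch '[[1,[0,0,-2],0],[1,[0,0,-5],0],[1,[0,0,-9],0],[1,[0,0,-13.5],0],[1,[0,0,-15],0],[1,[0,0,-15],0]]'; python3 - <<'E'
from h import *
s=r.get_state();print(s["contact_force"],s["opening"]*88)
im=viewer.snapshot("wrist");save(im,"e_wrist.png");save(viewer.snapshot("scene"),"e_scene.png")
E
```

```text
clock: 4.7
tool_pos: [0.4875, -0.2291, 0.2506]
eef_rot: [0.544, 0.839, 0.0, 0.002]
contact_force: [0.2, 0.2, -3.2]
opening: 0.27
[ 0.18405296  0.22964229 -3.17252303] 23.727514677145592
```

View pics/e_wrist.png

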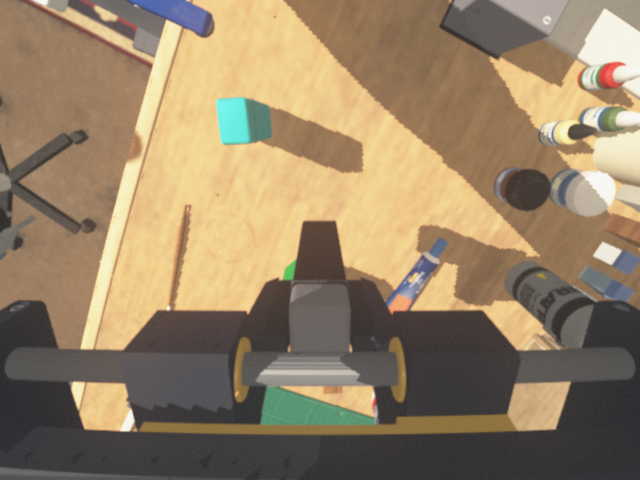

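View pics/e_scene.png

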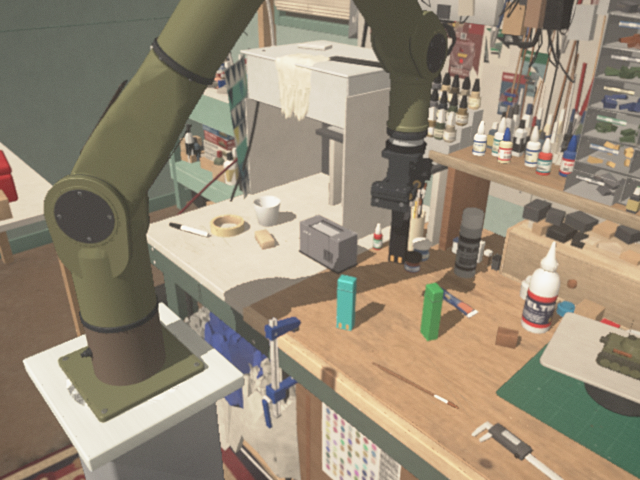

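```bash
python3 - <<'E'
from h import *
P=viewer.camera_params("scene");T=viewer.camera_params("top")
im=viewer.snapshot("scene");save(crop(im,230,30,200,240,2.5),"f.png")
print(atz(P,[[343,237]],0))
for z in (.3,.4,.5,.6): print(z,atz(P,[[345,100]],z),atz(T,[[290,163]],z))
o,d=ray(P,[345,100]);print(o,d)
E
```

```text
[[0.67339729 0.11139822 0.        ]]
0.3 [[0.89239634 0.340194   0.3       ]] [[0.65898108 0.08868154 0.3       ]]
0.4 [[0.61011764 0.05594625 0.4       ]] [[0.63790654 0.08375767 0.4       ]]
0.5 [[ 0.32783894 -0.22830149  0.5       ]] [[0.61683199 0.07883381 0.5       ]]
0.6 [[ 0.04556024 -0.51254924  0.6       ]] [[0.59575744 0.07390994 0.6       ]]
[-0.28558962 -0.84600905  0.71731309] [[ 0.70501213  0.70992997 -0.24975746]]
```

View pics/f.png

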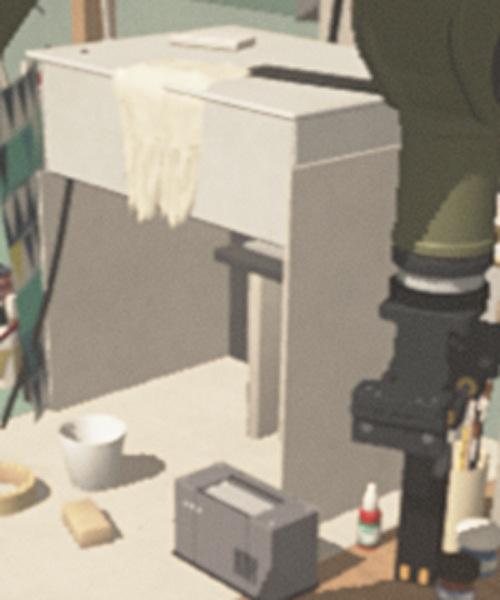

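```bash
python3 - <<'E'
from h import *
P=viewer.camera_params("scene");T=viewer.camera_params("top")
for px in ([344.8,226],[344,230],[344,222]):
    b=atz(P,[px],0)[0];print(b)
    for z in (.1,.2,.3,.35,.4,.45): 
        q=b.copy();q[2]=z;print(z,proj(P,q).round(),proj(T,q).round())
im=viewer.snapshot("top");save(crop(im,200,100,200,150,4),"g.png")
E
```

```text
[0.72430536 0.15636454 0.        ]
0.1 [[346. 194.]] [[265. 153.]]
0.2 [[347. 160.]] [[261. 142.]]
0.3 [[348. 124.]] [[255. 129.]]
0.35 [[349. 105.]] [[251. 122.]]
0.4 [[349.  85.]] [[248. 113.]]
0.45 [[350.  65.]] [[243. 103.]]
[0.70502989 0.13988431 0.        ]
0.1 [[345. 198.]] [[272. 161.]]
0.2 [[346. 163.]] [[268. 151.]]
0.3 [[347. 127.]] [[263. 139.]]
0.35 [[348. 107.]] [[260. 132.]]
0.4 [[349.  87.]] [[257. 124.]]
0.45 [[349.  67.]] [[253. 115.]]
[0.74061497 0.17637995 0.        ]
0.1 [[345. 190.]] [[257. 146.]]
0.2 [[346. 157.]] [[251. 135.]]
0.3 [[347. 121.]] [[244. 121.]]
0.35 [[348. 102.]] [[240. 113.]]
0.4 [[349.  83.]] [[236. 103.]]
0.45 [[349.  63.]] [[231.  93.]]
```

View pics/g.png

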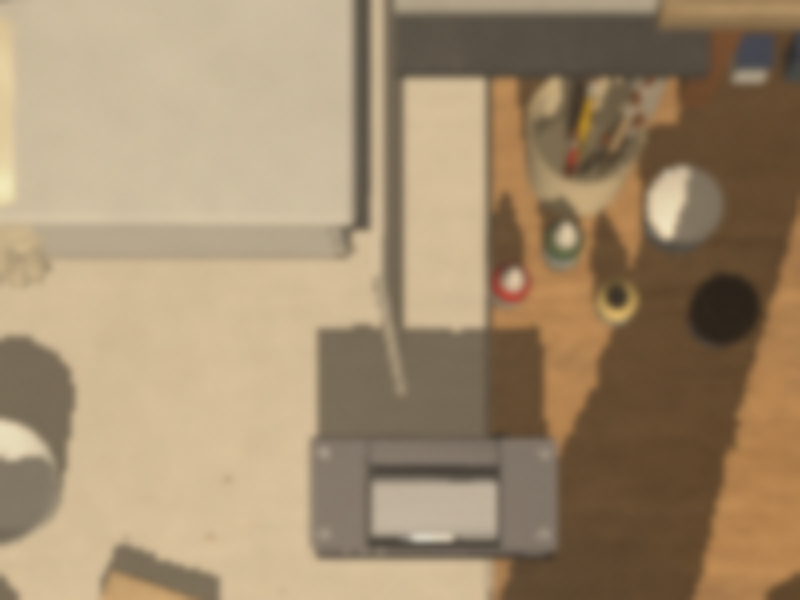

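```bash
python3 - <<'E'
from h import *
P=viewer.camera_params("scene");T=viewer.camera_params("top")
b=atz(T,[[300,199]],0)[0];print(b)
for z in (0,.05,.1,.2,.3,.35,.4,.45): 
    q=b.copy();q[2]=z;print(z,proj(P,q).round(),proj(T,q).round())
print(atz(P,[[388,226],[357,237]],0))
E
```

```text
[0.62900751 0.07769778 0.        ]
0 [[340. 247.]] [[300. 199.]]
0.05 [[340. 230.]] [[299. 196.]]
0.1 [[341. 213.]] [[299. 193.]]
0.2 [[342. 177.]] [[297. 187.]]
0.3 [[343. 138.]] [[296. 178.]]
0.35 [[344. 118.]] [[295. 174.]]
0.4 [[344.  97.]] [[294. 168.]]
0.45 [[345.  75.]] [[292. 162.]]
[[0.81824363 0.07461434 0.        ]
 [0.70259719 0.08591011 0.        ]]
```

```bash
python3 -m inch '[[1,[3,2,0],8],[1,[6,4,0],16],[1,[8.5,5.2,0],24],[1,[8.5,5.2,3],24],[1,[8.5,5.2,7],24],[1,[8.5,5.2,11],24],[1,[8.5,5.2,13],24],[1,[8.5,5.2,14.4],24],[1,[8.5,5.2,14.4],24],[1,[8.5,5.2,14.4],24]]'
```

```text
clock: 5.9
tool_pos: [0.4987, -0.1297, 0.104]
eef_rot: [0.706, 0.708, -0.0, -0.001]
contact_force: [0.4, 0.5, -2.1]
opening: 0.272
```

```bash
python3 -m inch '[[1,[0,0,0.2],0],[1,[0,0,0.4],0],[1,[0,0,0.5],0],[1,[0,0,0.5],0],[1,[0,0,0.5],0]]'
```

```text
clock: 6.4
tool_pos: [0.4992, -0.1301, 0.0999]
eef_rot: [0.707, 0.708, 0.0, 0.0]
contact_force: [-0.6, 0.2, -1.8]
opening: 0.271
```

```bash
python3 -m inch '[[1,[0,0,0.05],0],[0,[0,0,0.05],0],[0,[0,0,0.05],0],[0,[0,0,0.05],0],[0,[0,0,0.05],0],[0,[0,0,0.05],0],[0,[0,0,0.05],0]]'; python3 - <<'E'
from h import *
print(r.get_state()["opening"],r.get_state()["q"])
save(viewer.snapshot("wrist"),"i.png")
P=viewer.camera_params("scene");viewer.snapshot("scene");
E
```

```text
clock: 7.1
tool_pos: [0.4992, -0.13, 0.0993]
eef_rot: [0.706, 0.708, 0.0, 0.0]
contact_force: [-0.8, -0.5, -0.2]
opening: 0.787
0.7870951158274677 [ 0.35411146  0.81387563 -0.31179576  2.00874179  0.59676913  0.40815398
 -0.41951067]
```

View pics/i.png

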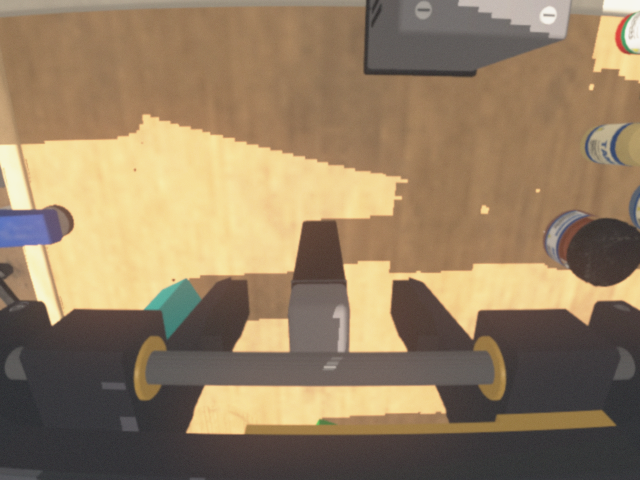

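```bash
python3 -m inch '[[0,[0,0,0],0],[0,[0,0,0],-8],[0,[0,0,0],-16],[0,[0,0,0],-24],[0,[0,0,0],-32],[0,[0,0,0],-40],[0,[0,0,0],-48],[0,[0,0,0],-56],[0,[0,0,0],-64],[0,[0,0,0],-72],[0,[0,0,0],-80],[0,[0,0,0],-88],[0,[0,0,0],-90],[0,[0,0,0],-90],[0,[0,0,0],-90]]'; python3 -m inch '[[1,[0,0,0],0],[1,[0,0,0],0],[1,[0,0,0],0],[1,[0,0,0],0],[1,[0,0,0],0],[1,[0,0,0],0],[1,[0,0,0],0]]' 60;  python3 - <<'E'
from h import *
print(r.get_state()["opening"]*88,r.get_state()["q"])
save(viewer.snapshot("wrist"),"j.png")
E
```

```text
clock: 8.7
tool_pos: [0.4991, -0.1301, 0.0992]
eef_rot: [0.0, 1.0, -0.0, -0.0]
contact_force: [-0.3, 0.3, -0.3]
opening: 0.998
clock: 9.4
tool_pos: [0.4991, -0.1302, 0.0992]
eef_rot: [-0.001, 1.0, -0.0, -0.0]
contact_force: [-0.1, 0.4, 0.9]
opening: 0.389
34.22576659439802 [ 0.58449742  0.89567068 -0.71589488  1.99666218  1.0045736   0.65272312
  0.76293114]
```

View pics/j.png

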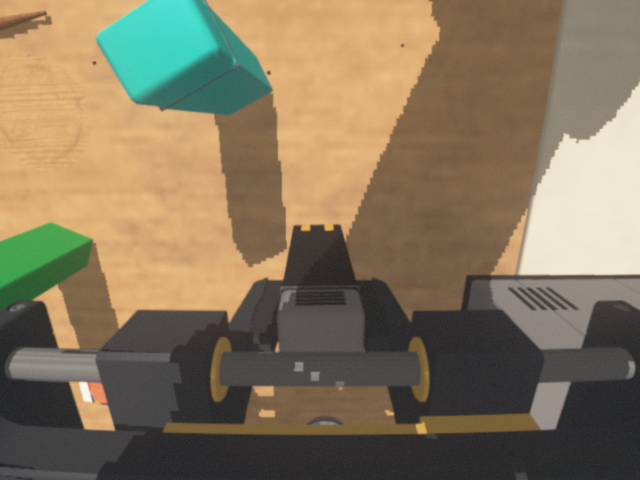

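```bash
python3 -m inch '[[1,[0,0,-2],0],[1,[0,0,-5],0],[1,[0,0,-9],0],[1,[0,0,-13],0],[1,[0,2,-14],0],[1,[-1,6,-14],0],[1,[-2,10,-14],0],[1,[-3,14,-14],0],[1,[-4,17,-14],0],[1,[-4.6,18.6,-14],0],[1,[-4.6,18.6,-14],0],[1,[-4.6,18.6,-14],0],[1,[-4.6,18.6,-14],0]]';  python3 - <<'E'
from h import *
s=r.get_state();print(s["tool_pos"],s["contact_force"],s["moment"],s["opening"]*88)
save(viewer.snapshot("wrist"),"k.png");save(viewer.snapshot("scene"),"k_s.png");save(viewer.snapshot("top"),"k_t.png")
E
```

```text
clock: 10.75
tool_pos: [0.544, 0.0544, 0.2383]
eef_rot: [-0.0, 1.0, -0.001, -0.001]
contact_force: [-0.2, 0.1, -2.8]
opening: 0.382
[0.54397209 0.05444445 0.23832995] [-0.1725583   0.10173988 -2.79212794] [ 0.050113   -0.10878465  0.00739107] 33.64743501714135
```

View pics/k.png

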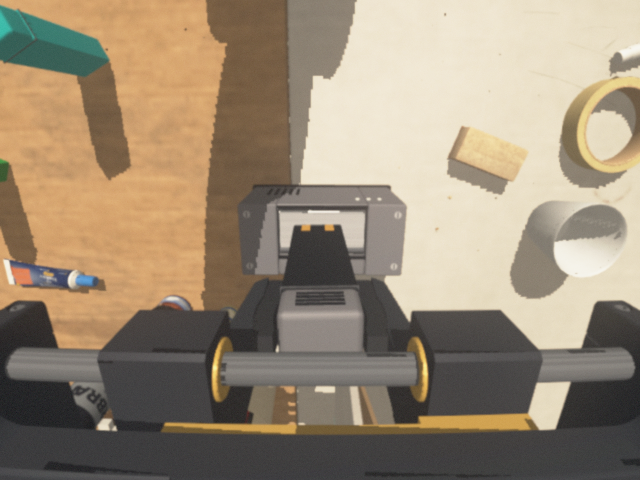

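View pics/k_s.png

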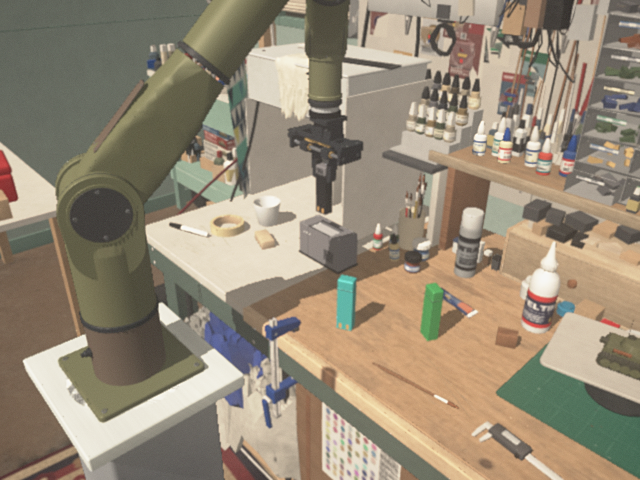

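View pics/k_t.png

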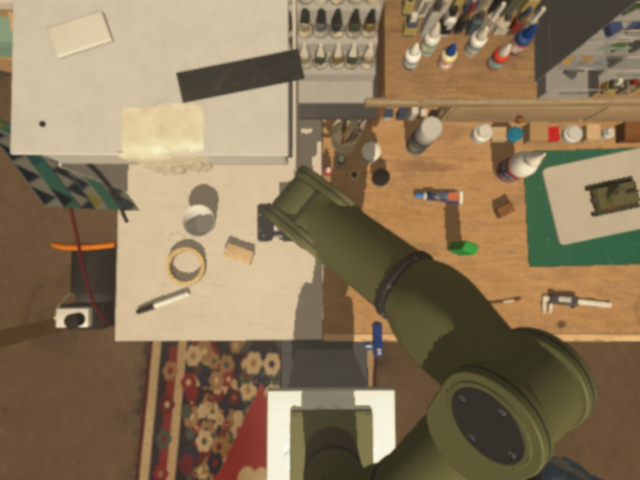

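```bash
python3 - <<'E'
from h import *
im=cv2.imread("pics/k.png")[:,:,::-1]
save(crop(im,230,175,190,110,4.2),"l.png")
E
```

```text
(no output)
```

View pics/l.png

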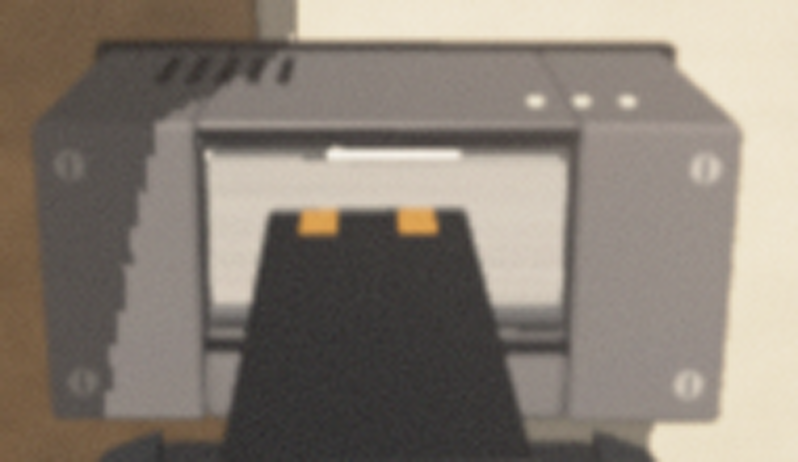

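```bash
python3 - <<'E'
from h import *
P=viewer.camera_params("wrist")
pts=np.array([(36,125),(740,130),(57,415),(718,416),(198,131),(580,134)])/4.2+[230,175]
X=atz(P,pts,.09);print(X.round(4))
f=X[1]-X[0];print("yaw front",np.arctan2(-f[0],f[1]),"len",np.linalg.norm(f)); b=X[3]-X[2];print("back",np.arctan2(-b[0],b[1]),np.linalg.norm(b))
# LSQ rigid
M=np.array([(-.021,-.073),(-.021,.073),(.046,-.073),(.046,.073),(-.016,-.039),(-.016,.039)])
from scipy.optimize import least_squares
g=lambda v:((M@np.array([[np.cos(v[2]),np.sin(v[2])],[-np.sin(v[2]),np.cos(v[2])]])+v[:2])-X[:,:2]).ravel()
s=least_squares(g,[.547,.056,0]);print(s.x,(s.fun*1000).round(1))
# foot contact pads of pack
print(atz(P,np.array([(270,211),(466,211)])/4.2+[230,175],.139))
st=r.get_state();print(st["tool_pos"],st["eef_rot"])
E
```

```text
[[ 0.5285 -0.0154  0.09  ]
 [ 0.5295  0.1286  0.09  ]
 [ 0.5934 -0.0156  0.09  ]
 [ 0.5935  0.1289  0.09  ]
 [ 0.5298  0.0177  0.09  ]
 [ 0.5304  0.0958  0.09  ]]
yaw front -0.006572565165624432 len 0.1440165372355408
back -0.0008163014955419035 0.14449089302481727
[ 0.54783881  0.05666498 -0.00346925] [-1.9 -0.8 -2.4  1.2  0.2 -0.9  0.6  0.6  1.9 -0.   1.6 -0.1]
[[0.5322447  0.0359575  0.139     ]
 [0.5322209  0.06960498 0.139     ]]
[0.54451351 0.05466571 0.23892535] [ 3.43633081e-05  9.99999839e-01 -4.67606609e-04 -3.18813936e-04]
```

```bash
python3 -m inch '[[1,[-0.3,-1.5,0],0],[1,[-0.3,-1.5,1.5],0],[1,[-0.3,-1.5,3],0],[1,[-0.3,-1.5,4.5],0],[1,[-0.3,-1.5,4.7],0],[1,[-0.3,-1.5,4.7],0],[1,[-0.3,-1.5,4.7],0]]';  python3 - <<'E'
from h import *
s=r.get_state();print(s["tool_pos"],s["contact_force"],s["moment"],s["opening"]*88)
save(viewer.snapshot("wrist"),"m.png");save(crop(viewer.snapshot("scene"),260,130,160,150,4),"m_s.png")
E
```

```text
clock: 11.6
tool_pos: [0.5481, 0.0417, 0.1924]
eef_rot: [-0.001, 1.0, 0.0, 0.0]
contact_force: [-0.0, -0.3, -2.3]
opening: 0.382
[0.54806724 0.04166874 0.1924256 ] [-0.04854094 -0.26606453 -2.28772538] [ 0.11202104 -0.20678147  0.00382609] 33.602926267438974
```

View pics/m.png

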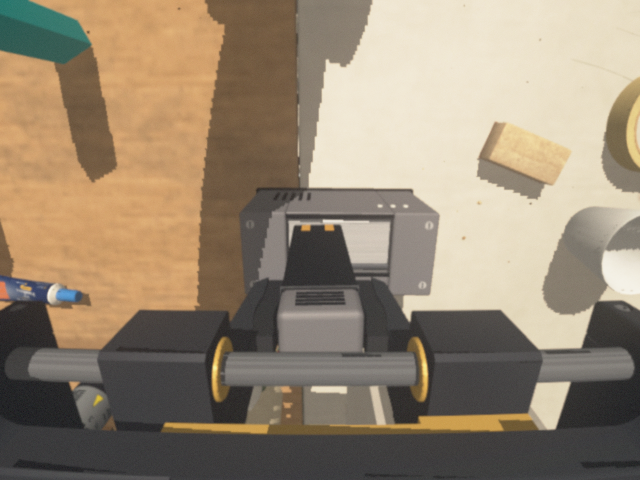

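View pics/m_s.png

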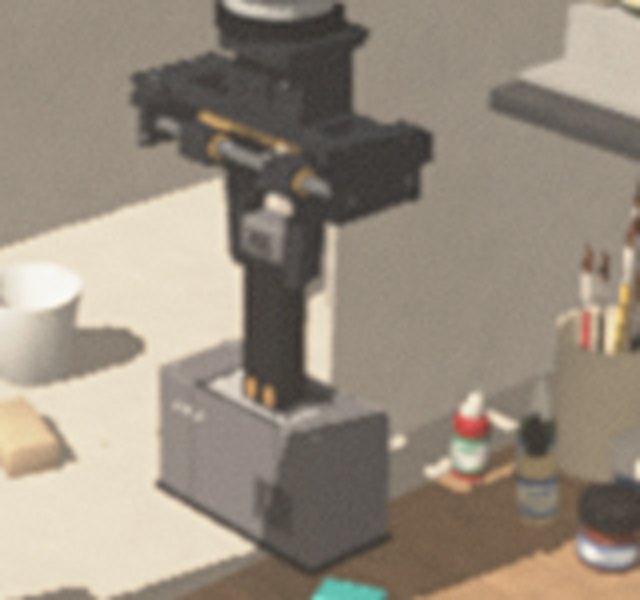

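```bash
python3 - <<'E'
from h import *
im=cv2.imread("pics/m.png")[:,:,::-1]
save(crop(im,235,180,210,120,3.8),"n.png")
E
```

```text
(no output)
```

View pics/n.png

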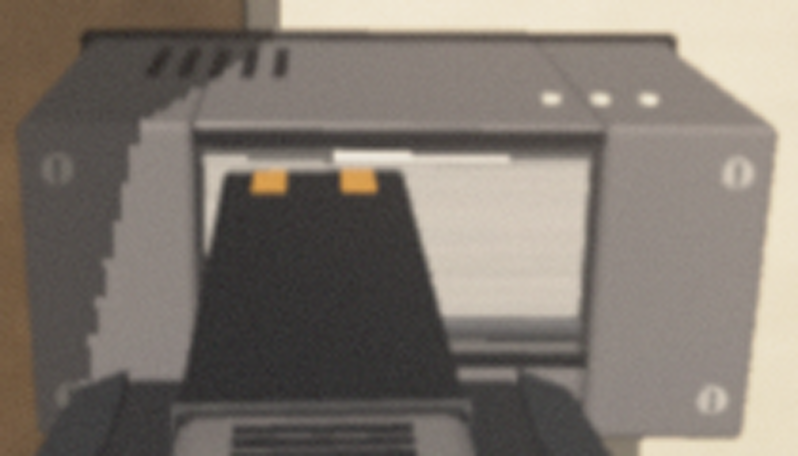

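```bash
python3 - <<'E'
from h import *
P=viewer.camera_params("wrist")
f=lambda p,z:atz(P,np.array(p)/3.8+[235,180],z).round(4)
print("slot front corners",f([(194,130),(605,132)],.09)); print("outer front",f([(17,127),(776,133)],.09)); print("outer back",f([(743,436)],.09))
print("foot",f([(224,172),(404,171)],.0932)); print(r.get_state()["tool_pos"])
E
```

```text
slot front corners [[0.5287 0.0169 0.09  ]
 [0.5289 0.0952 0.09  ]]
outer front [[ 0.5282 -0.0168  0.09  ]
 [ 0.529   0.1281  0.09  ]]
outer back [[0.5938 0.1286 0.09  ]]
foot [[0.5361 0.0227 0.0932]
 [0.5358 0.0568 0.0932]]
[0.54821544 0.04148306 0.1927699 ]
```

```bash
python3 -m inch '[[1,[0,-0.25,0],0],[1,[0,-0.25,0.3],0],[1,[0,-0.25,0.6],0],[1,[0,-0.25,0.9],0],[1,[0,-0.25,1.2],0],[1,[0,-0.25,1.2],0]]'; python3 - <<'E'
from h import *
s=r.get_state();print(s["tool_pos"],s["contact_force"],s["moment"],s["opening"]*88)
E
```

```text
clock: 12.3
tool_pos: [0.5481, 0.0385, 0.1802]
eef_rot: [-0.001, 1.0, -0.0, 0.0]
contact_force: [-0.3, -0.7, 2.5]
opening: 0.379
[0.54809417 0.0384916  0.18022922] [-0.31458063 -0.67997985  2.52199298] [-0.24743831 -0.14568281 -0.02100378] 33.36800527165701
```

```bash
python3 -m inch '[[1,[0,0,0.4],0],[1,[0,0,0.8],0],[1,[0,0,1.2],0],[1,[0,0,1.6],0],[1,[0,0,2],0],[1,[0,0,2],0]]'; python3 - <<'E'
from h import *
s=r.get_state();print(s["tool_pos"],s["contact_force"],s["moment"],s["opening"]*88)
E
python3 -m inch '[[1,[0,0,0.4],0],[1,[0,0,0.8],0],[1,[0,0,1.2],0],[1,[0,0,1.4],0],[1,[0,0,1.4],0]]'; python3 - <<'E'
from h import *
s=r.get_state();print(s["tool_pos"],s["contact_force"],s["moment"],s["opening"]*88)
save(viewer.snapshot("wrist"),"o.png");save(crop(viewer.snapshot("scene"),260,130,160,150,4),"o_s.png")
E
```

```text
clock: 12.9
tool_pos: [0.5468, 0.0384, 0.1591]
eef_rot: [-0.001, 1.0, -0.0, -0.001]
contact_force: [-2.4, 0.8, -2.8]
opening: 0.383
[0.54681281 0.03843081 0.15912581] [-2.37122778  0.80926328 -2.77621638] [ 0.16847086  0.68720109 -0.04069274] 33.66316685551275
clock: 13.4
tool_pos: [0.5473, 0.0383, 0.1456]
eef_rot: [-0.001, 1.0, -0.0, -0.001]
contact_force: [-3.4, 0.1, -3.3]
opening: 0.377
[0.54726691 0.03827343 0.14558836] [-3.39541685  0.13216727 -3.29519874] [0.06263788 0.76720539 0.01421291] 33.17191115808455
```

View pics/o.png

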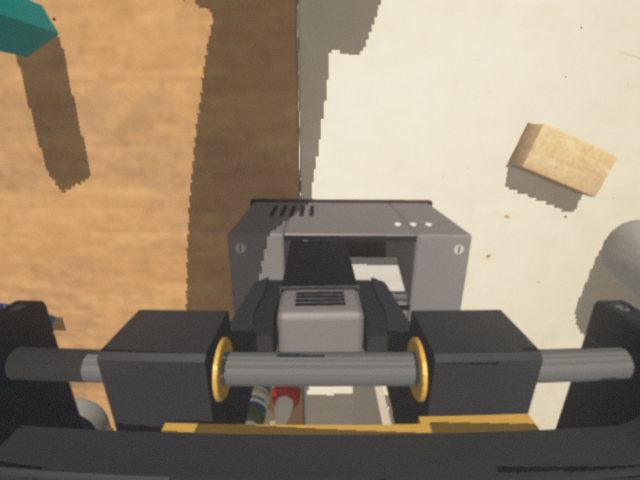

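View pics/o_s.png

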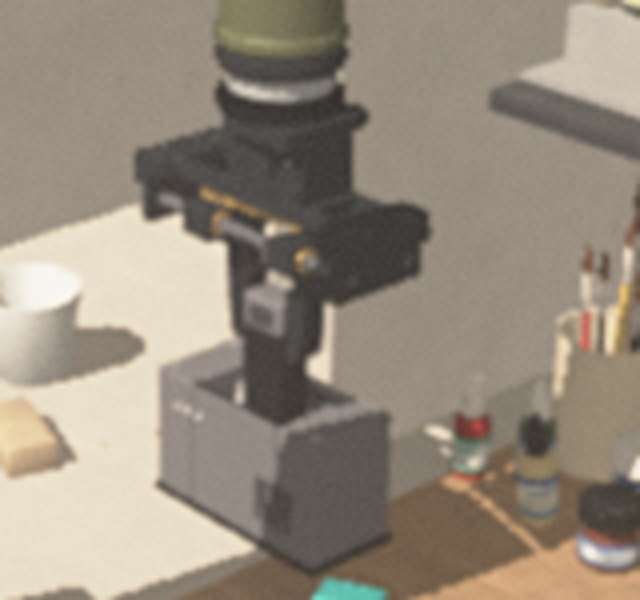

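```bash
python3 -m inch '[[1,[0,0,0.2],0],[1,[0,0,0.4],0],[1,[0,0,0.4],0]]'; python3 -m inch '[[1,[0,0,0.1],0],[1,[0,0,0.2],0],[1,[0,0,0.2],0]]';
```

```text
clock: 13.8
tool_pos: [0.548, 0.0386, 0.1421]
eef_rot: [-0.001, 1.0, 0.0, 0.0]
contact_force: [-2.1, -0.5, -2.2]
opening: 0.382
clock: 14.1
tool_pos: [0.5482, 0.0387, 0.1405]
eef_rot: [-0.001, 1.0, 0.0, 0.0]
contact_force: [-2.2, -0.1, 1.5]
opening: 0.383
```

```bash
python3 -m inch '[[1,[0,0,0.1],0],[1,[0,0.1,0.2],0],[1,[0,0.2,0.2],0],[1,[0,0.3,0.2],0],[1,[0,0.3,0.2],0]]'; python3 -m inch '[[1,[0,0.1,0],0],[1,[0,0.2,0],0],[1,[0,0.3,0],0],[1,[0,0.3,0],0]]';python3 -m inch '[[1,[0,0.1,0],0],[1,[0,0.2,0],0],[1,[0,0.3,0],0],[1,[0,0.3,0],0]]'
```

```text
clock: 14.6
tool_pos: [0.548, 0.04, 0.1382]
eef_rot: [-0.0, 1.0, -0.001, -0.0]
contact_force: [-1.1, -4.0, 4.1]
opening: 0.385
clock: 15.0
tool_pos: [0.5479, 0.0409, 0.1379]
eef_rot: [0.0, 1.0, -0.003, -0.0]
contact_force: [-2.7, -7.4, 5.2]
opening: 0.378
clock: 15.4
tool_pos: [0.5478, 0.0417, 0.1377]
eef_rot: [0.001, 1.0, -0.005, -0.001]
contact_force: [-2.1, -11.3, 5.8]
opening: 0.384
```

```bash
python3 -m inch '[[1,[0,0,-0.1],0],[1,[0,0,-0.2],0],[1,[0,0,-0.2],0]]'; python3 -m inch '[[1,[0,0,-0.1],0],[1,[0,0,-0.2],0],[1,[0,0,-0.2],0]]'
```

```text
clock: 15.7
tool_pos: [0.5475, 0.0444, 0.1396]
eef_rot: [0.001, 1.0, -0.002, -0.001]
contact_force: [-3.2, -3.3, 1.9]
opening: 0.382
clock: 16.0
tool_pos: [0.5471, 0.0482, 0.1417]
eef_rot: [-0.001, 1.0, 0.001, -0.001]
contact_force: [-2.4, -1.8, -3.4]
opening: 0.384
```

```bash
python3 -m inch '[[1,[0,0,0.1],0],[1,[0,0,0.15],0],[1,[0,0,0.15],0]]'; python3 -m inch '[[1,[0,0.1,0],0],[1,[0,0.2,0],0],[1,[0,0.2,0],0]]'
```

```text
clock: 16.3
tool_pos: [0.5478, 0.0485, 0.1409]
eef_rot: [-0.001, 1.0, 0.001, 0.0]
contact_force: [-3.8, -0.2, 1.7]
opening: 0.376
clock: 16.6
tool_pos: [0.5478, 0.049, 0.1407]
eef_rot: [-0.001, 1.0, -0.001, -0.0]
contact_force: [-3.4, -2.2, 1.9]
opening: 0.378
```

```bash
python3 -m inch '[[1,[0,0.1,0],0],[1,[0,0.2,0],0],[1,[0,0.2,0],0]]'; python3 -m inch '[[1,[0,0.1,0],0],[1,[0,0.2,0],0],[1,[0,0.2,0],0]]'; python3 -m inch '[[1,[0,0.1,0],0],[1,[0,0.2,0],0],[1,[0,0.2,0],0]]'
```

```text
clock: 16.9
tool_pos: [0.5479, 0.0513, 0.1407]
eef_rot: [-0.001, 1.0, -0.0, 0.0]
contact_force: [-2.8, -2.9, 1.4]
opening: 0.382
clock: 17.2
tool_pos: [0.5479, 0.0538, 0.1407]
eef_rot: [-0.001, 1.0, 0.0, 0.0]
contact_force: [-2.9, -3.5, 1.6]
opening: 0.383
clock: 17.5
tool_pos: [0.5478, 0.0559, 0.1407]
eef_rot: [-0.001, 1.0, 0.0, 0.0]
contact_force: [-2.4, -2.0, 0.3]
opening: 0.381
```

```bash
python3 -m inch '[[1,[0,0.1,0],0],[1,[0,0.2,0],0],[1,[0,0.2,0],0]]'; python3 -m inch '[[1,[0,0.1,0],0],[1,[0,0.2,0],0],[1,[0,0.2,0],0]]'; python3 -m inch '[[1,[0,0.1,0],0],[1,[0,0.2,0],0],[1,[0,0.2,0],0]]'
```

```text
clock: 17.8
tool_pos: [0.5478, 0.0578, 0.1408]
eef_rot: [-0.001, 1.0, 0.0, 0.0]
contact_force: [-2.6, -3.1, 1.2]
opening: 0.381
clock: 18.1
tool_pos: [0.5478, 0.0598, 0.1407]
eef_rot: [-0.001, 1.0, 0.0, 0.0]
contact_force: [-2.8, -3.3, 0.1]
opening: 0.379
clock: 18.4
tool_pos: [0.5478, 0.0618, 0.1407]
eef_rot: [-0.001, 1.0, 0.0, 0.0]
contact_force: [-2.8, -1.5, 0.6]
opening: 0.38
```

```bash
python3 -m inch '[[1,[0,0.1,0],0],[1,[0,0.2,0],0],[1,[0,0.2,0],0]]'; python3 -m inch '[[1,[0,0.1,0],0],[1,[0,0.2,0],0],[1,[0,0.2,0],0]]'; python3 -m inch '[[1,[0,0.1,0],0],[1,[0,0.2,0],0],[1,[0,0.2,0],0]]'; python3 -m inch '[[1,[0,0.1,0],0],[1,[0,0.2,0],0],[1,[0,0.2,0],0]]'
```

```text
clock: 18.7
tool_pos: [0.5478, 0.0638, 0.1407]
eef_rot: [-0.001, 1.0, 0.0, 0.0]
contact_force: [-2.9, -2.9, 1.0]
opening: 0.381
clock: 19.0
tool_pos: [0.5478, 0.0658, 0.1407]
eef_rot: [-0.001, 1.0, 0.0, 0.0]
contact_force: [-3.1, -3.2, -0.8]
opening: 0.382
clock: 19.3
tool_pos: [0.5478, 0.0678, 0.1407]
eef_rot: [-0.001, 1.0, 0.0, 0.0]
contact_force: [-3.3, -3.1, 1.7]
opening: 0.385
clock: 19.6
tool_pos: [0.5478, 0.0698, 0.1407]
eef_rot: [-0.001, 1.0, 0.0, 0.0]
contact_force: [-2.9, -2.1, 0.4]
opening: 0.384
```

```bash
python3 -m inch '[[1,[0,0.1,0],0],[1,[0,0.2,0],0],[1,[0,0.2,0],0]]'; python3 -m inch '[[1,[0,0.1,0],0],[1,[0,0.2,0],0],[1,[0,0.2,0],0]]'; python3 -m inch '[[1,[0,0.1,0],0],[1,[0,0.2,0],0],[1,[0,0.2,0],0]]'; python3 -m inch '[[1,[0,0.1,0],0],[1,[0,0.2,0],0],[1,[0,0.2,0],0]]'
```

```text
clock: 19.9
tool_pos: [0.5478, 0.0718, 0.1407]
eef_rot: [-0.001, 1.0, 0.0, 0.0]
contact_force: [-2.7, -2.5, 1.0]
opening: 0.379
clock: 20.2
tool_pos: [0.5478, 0.0738, 0.1407]
eef_rot: [-0.001, 1.0, 0.0, 0.0]
contact_force: [-2.1, -2.1, 1.4]
opening: 0.38
clock: 20.5
tool_pos: [0.5478, 0.0758, 0.1407]
eef_rot: [-0.001, 1.0, 0.0, 0.0]
contact_force: [-2.4, -1.9, -0.2]
opening: 0.379
clock: 20.8
tool_pos: [0.5478, 0.0778, 0.1407]
eef_rot: [-0.001, 1.0, 0.0, 0.0]
contact_force: [-3.1, -1.8, 0.7]
opening: 0.378
```

```bash
python3 -m inch '[[1,[0,0,-0.3],0],[1,[0,-1,-0.3],0],[1,[0,-2,-0.3],0],[1,[0,-2.7,-0.3],0],[1,[0,-2.7,-0.1],0],[1,[0,-2.7,0],0],[1,[0,-2.7,0],0]]'; python3 -m inch '[[1,[0,-0.1,0],0],[1,[0,-0.2,0],0],[1,[0,-0.2,0],0]]'; python3 -m inch '[[1,[0,-0.1,0],0],[1,[0,-0.2,0],0],[1,[0,-0.2,0],0]]'; python3 -m inch '[[1,[0,-0.1,0],0],[1,[0,-0.2,0],0],[1,[0,-0.2,0],0]]'
```

```text
clock: 21.5
tool_pos: [0.548, 0.0492, 0.1407]
eef_rot: [-0.0, 1.0, -0.001, 0.0]
contact_force: [-1.6, -2.3, 1.1]
opening: 0.382
clock: 21.8
tool_pos: [0.5479, 0.0489, 0.1408]
eef_rot: [-0.001, 1.0, 0.0, 0.0]
contact_force: [-3.0, -1.1, 0.4]
opening: 0.381
clock: 22.1
tool_pos: [0.548, 0.0482, 0.141]
eef_rot: [-0.001, 1.0, 0.001, 0.0]
contact_force: [-2.9, 2.2, 0.0]
opening: 0.379
clock: 22.4
tool_pos: [0.548, 0.045, 0.1409]
eef_rot: [-0.001, 1.0, 0.0, 0.0]
contact_force: [-2.5, 3.8, 1.3]
opening: 0.379
```

```bash
python3 -m inch '[[1,[0,-0.1,0],0],[1,[0,-0.1,0],0]]'; python3 -m inch '[[1,[0,-0.1,0],0],[1,[0,-0.1,0],0]]'; python3 -m inch '[[1,[0,-0.1,0],0],[1,[0,-0.1,0],0]]'; python3 -m inch '[[1,[0,-0.1,0],0],[1,[0,-0.1,0],0]]'; python3 -m inch '[[1,[0,-0.1,0],0],[1,[0,-0.1,0],0]]'
```

```text
clock: 22.6
tool_pos: [0.548, 0.0436, 0.1408]
eef_rot: [-0.001, 1.0, 0.0, 0.0]
contact_force: [-2.3, 2.8, 1.5]
opening: 0.38
clock: 22.8
tool_pos: [0.5479, 0.0423, 0.1408]
eef_rot: [-0.001, 1.0, -0.0, 0.0]
contact_force: [-1.9, 2.9, 2.2]
opening: 0.381
clock: 23.0
tool_pos: [0.5479, 0.0413, 0.1407]
eef_rot: [-0.001, 1.0, -0.0, -0.0]
contact_force: [-2.5, 2.8, 1.6]
opening: 0.376
clock: 23.2
tool_pos: [0.5478, 0.0403, 0.1407]
eef_rot: [-0.001, 1.0, -0.0, -0.0]
contact_force: [-2.0, 2.7, 1.7]
opening: 0.386
clock: 23.4
tool_pos: [0.5478, 0.0393, 0.1407]
eef_rot: [-0.001, 1.0, -0.0, -0.0]
contact_force: [-2.0, 3.3, 1.2]
opening: 0.381
```

```bash
python3 -m inch '[[1,[0,-0.1,0],0],[1,[0,-0.1,0],0]]'; python3 -m inch '[[1,[0,-0.1,0],0],[1,[0,-0.1,0],0]]'; python3 -m inch '[[1,[0,-0.1,0],0],[1,[0,-0.1,0],0]]'; python3 - <<'E'
from h import *
s=r.get_state();print(s["tool_pos"],s["contact_force"],s["moment"])
im=viewer.snapshot("wrist");save(crop(im,220,190,260,180,3),"p.png");save(crop(viewer.snapshot("scene"),280,150,100,130,4.5),"p_s.png")
E
```

```text
clock: 23.6
tool_pos: [0.5478, 0.0384, 0.1407]
eef_rot: [-0.001, 1.0, -0.0, -0.0]
contact_force: [-2.3, 3.1, 1.1]
opening: 0.379
clock: 23.8
tool_pos: [0.5478, 0.0374, 0.1406]
eef_rot: [-0.001, 1.0, -0.0, -0.0]
contact_force: [-2.0, 3.6, 2.0]
opening: 0.385
clock: 24.0
tool_pos: [0.5478, 0.0364, 0.1407]
eef_rot: [-0.001, 1.0, -0.0, -0.0]
contact_force: [-2.7, 2.9, 0.9]
opening: 0.381
[0.54777179 0.03637621 0.1406629 ] [-2.71760638  2.9006686   0.88328531] [ 0.994323    0.63439041 -0.00943597]
```

View pics/p.png

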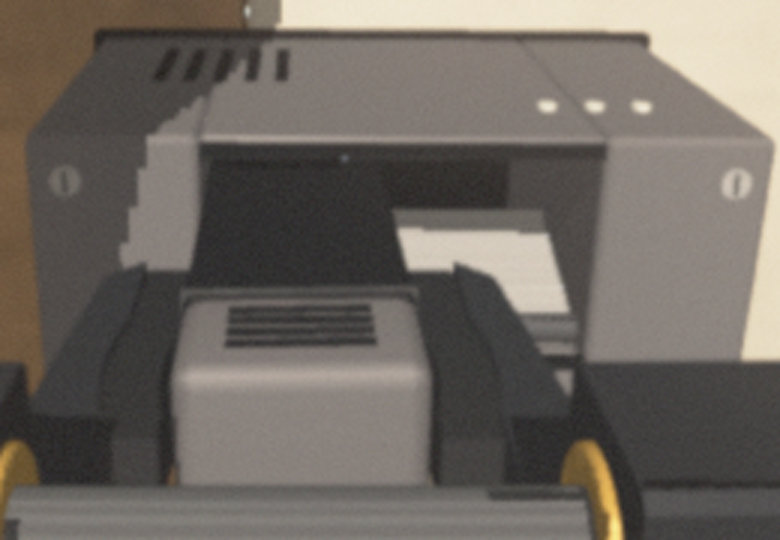

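View pics/p_s.png

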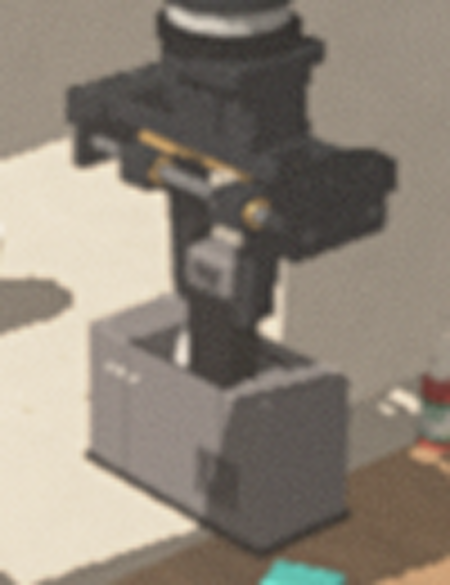

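```bash
python3 - <<'E'
from h import *
im=viewer.snapshot("wrist")
c=crop(im,280,230,150,60,5).astype(float)
save(np.clip((c/255)**.45*255*1.1-20,0,255).astype(np.uint8),"q.png")
E
```

```text
(no output)
```

View pics/q.png

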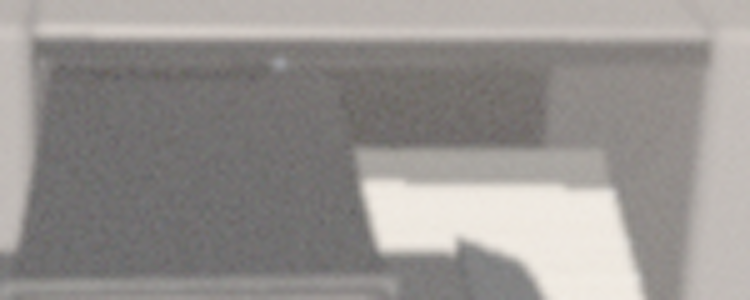

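```bash
python3 - <<'E'
from h import *
P=viewer.camera_params("wrist")
f=lambda p,z:atz(P,np.array(p)/5+[280,230],z).round(4)
print(f([(547,70),(547,145),(345,145),(340,70)],.042)); print("slot corners",f([(36,38),(712,40)],.09))
E
```

```text
[[0.5494 0.0871 0.042 ]
 [0.5612 0.0879 0.042 ]
 [0.5612 0.0578 0.042 ]
 [0.5494 0.0568 0.042 ]]
slot corners [[0.5283 0.0174 0.09  ]
 [0.5284 0.0954 0.09  ]]
```

```bash
python3 -m inch '[[1,[0,0.3,-0.2],0],[1,[0.2,0.3,-0.2],0],[1,[0.2,0.3,-0.2],0]]'; python3 -m inch '[[1,[0.1,0,0],0],[1,[0.1,0,0],0]]'; python3 -m inch '[[1,[0.1,0,0],0],[1,[0.1,0,0],0]]';  python3 -m inch '[[1,[0.1,0,0],0],[1,[0.1,0,0],0]]'; python3 -m inch '[[1,[0.1,0,0],0],[1,[0.1,0,0],0]]'
```

```text
clock: 24.45
tool_pos: [0.5459, 0.0377, 0.1423]
eef_rot: [-0.0, 1.0, -0.002, -0.0]
contact_force: [-0.6, -2.2, -4.3]
opening: 0.382
clock: 24.65
tool_pos: [0.5456, 0.0379, 0.1425]
eef_rot: [-0.0, 1.0, -0.001, 0.001]
contact_force: [0.4, -3.9, -4.5]
opening: 0.38
clock: 24.85
tool_pos: [0.5453, 0.0383, 0.1428]
eef_rot: [-0.0, 1.0, -0.001, 0.001]
contact_force: [3.5, -4.5, -5.5]
opening: 0.376
clock: 25.05
tool_pos: [0.545, 0.0383, 0.1429]
eef_rot: [-0.0, 1.0, -0.001, 0.002]
contact_force: [5.9, -4.1, -6.4]
opening: 0.38
clock: 25.25
tool_pos: [0.5448, 0.0384, 0.143]
eef_rot: [-0.0, 1.0, -0.0, 0.003]
contact_force: [5.5, -5.0, -7.3]
opening: 0.38
```

```bash
python3 -m inch '[[1,[-0.4,0,0],0],[1,[-0.8,0,0],0],[1,[-0.8,-0.2,0],0],[1,[-0.8,-0.2,0.1],0],[1,[-0.8,-0.2,0.2],0],[1,[-0.8,-0.2,0.2],0]]'; python3 -m inch '[[1,[0,0,0.1],0],[1,[0,0,0.1],0]]'
```

```text
clock: 25.85
tool_pos: [0.5496, 0.0383, 0.1407]
eef_rot: [-0.001, 1.0, 0.001, -0.0]
contact_force: [-2.5, 1.1, -2.4]
opening: 0.381
clock: 26.05
tool_pos: [0.5498, 0.0378, 0.1397]
eef_rot: [-0.001, 1.0, 0.0, -0.0]
contact_force: [-3.4, 0.1, -2.1]
opening: 0.38
```

```bash
python3 -m inch '[[1,[0,0,0.1],0],[1,[0,0,0.2],0],[1,[0,0,0.2],0]]'; python3 -m inch '[[1,[0,0,0.1],0],[1,[0,0,0.2],0],[1,[0,0,0.2],0]]'
```

```text
clock: 26.35
tool_pos: [0.5498, 0.0373, 0.1375]
eef_rot: [-0.001, 1.0, -0.0, -0.0]
contact_force: [-2.2, 0.8, -1.1]
opening: 0.383
clock: 26.65
tool_pos: [0.5498, 0.0373, 0.1355]
eef_rot: [-0.001, 1.0, -0.0, -0.0]
contact_force: [-3.4, 0.6, -1.4]
opening: 0.379
```

```bash
python3 -m inch '[[1,[0,0,0.2],0],[1,[0,0,0.4],0],[1,[0,0,0.6],0],[1,[0,0,0.6],0]]'; python3 -m inch '[[1,[0,0,0.2],0],[1,[0,0,0.4],0],[1,[0,0,0.6],0],[1,[0,0,0.6],0]]'; python3 -m inch '[[1,[0,0,0.2],0],[1,[0,0,0.4],0],[1,[0,0,0.4],0]]'
```

```text
clock: 27.05
tool_pos: [0.5496, 0.0375, 0.1293]
eef_rot: [-0.001, 1.0, -0.0, -0.0]
contact_force: [-2.5, -0.5, -2.0]
opening: 0.383
clock: 27.45
tool_pos: [0.5496, 0.0375, 0.1234]
eef_rot: [-0.001, 1.0, -0.0, -0.0]
contact_force: [-3.1, 0.4, -2.0]
opening: 0.384
clock: 27.75
tool_pos: [0.5497, 0.0375, 0.1194]
eef_rot: [-0.001, 1.0, -0.0, -0.0]
contact_force: [-3.3, -0.2, -2.5]
opening: 0.379
```

```bash
python3 -m inch '[[1,[0,0,0.1],0],[1,[0,0,0.2],0],[1,[0,0,0.2],0]]'; python3 -m inch '[[1,[0,0,0.1],0],[1,[0,0,0.1],0]]'; python3 -m inch '[[1,[0,0,0.1],0],[1,[0,0,0.1],0]]'
```

```text
clock: 28.05
tool_pos: [0.5498, 0.0375, 0.1176]
eef_rot: [-0.001, 1.0, -0.0, -0.0]
contact_force: [-3.0, 0.5, -1.6]
opening: 0.378
clock: 28.25
tool_pos: [0.5498, 0.0376, 0.1166]
eef_rot: [-0.001, 1.0, -0.0, -0.0]
contact_force: [-2.1, 0.5, -1.6]
opening: 0.383
clock: 28.45
tool_pos: [0.55, 0.0375, 0.1159]
eef_rot: [-0.001, 1.0, -0.0, 0.0]
contact_force: [-2.5, 0.0, 0.1]
opening: 0.381
```

```bash
python3 -m inch '[[1,[0,0,0.1],0],[1,[0,0,0.1],0]]'; python3 -m inch '[[1,[0,0,0.1],0],[1,[0,0,0.1],0]]'; python3 -m inch '[[1,[0,0,0.1],0],[1,[0,0,0.1],0]]'
```

```text
clock: 28.65
tool_pos: [0.55, 0.0376, 0.1149]
eef_rot: [-0.001, 1.0, -0.0, 0.0]
contact_force: [-2.9, -0.2, 2.0]
opening: 0.38
clock: 28.85
tool_pos: [0.55, 0.0376, 0.1139]
eef_rot: [-0.001, 1.0, -0.0, 0.0]
contact_force: [-2.7, -1.3, 4.2]
opening: 0.38
clock: 29.05
tool_pos: [0.55, 0.0376, 0.113]
eef_rot: [-0.001, 1.0, -0.0, 0.0]
contact_force: [-3.9, -1.7, 5.9]
opening: 0.382
```

```bash
python3 -m inch '[[1,[0,0,-0.2],0],[1,[0,0,-0.3],0],[1,[0,0,-0.3],0]]'; python3 -m inch '[[0.4,[0,0,0],0],[0.4,[0,0,0],0],[0.4,[0,0,0],0],[0.4,[0,0,0],0],[0.4,[0,0,0],0]]'; python3 - <<'E'
from h import *
s=r.get_state();print(s["tool_pos"],s["contact_force"],s["opening"]*88)
save(viewer.snapshot("wrist"),"s.png");save(crop(viewer.snapshot("scene"),280,150,100,130,4.5),"s_s.png")
E
```

```text
clock: 29.35
tool_pos: [0.5499, 0.0375, 0.1157]
eef_rot: [-0.001, 1.0, 0.0, 0.0]
contact_force: [-2.2, -0.6, 1.6]
opening: 0.383
clock: 29.85
tool_pos: [0.5501, 0.0376, 0.1157]
eef_rot: [-0.001, 1.0, 0.0, 0.0]
contact_force: [0.5, 0.4, -0.1]
opening: 0.598
[0.55006729 0.03758151 0.11572335] [ 0.53459314  0.36325849 -0.07489831] 52.63323167702332
```

View pics/s.png

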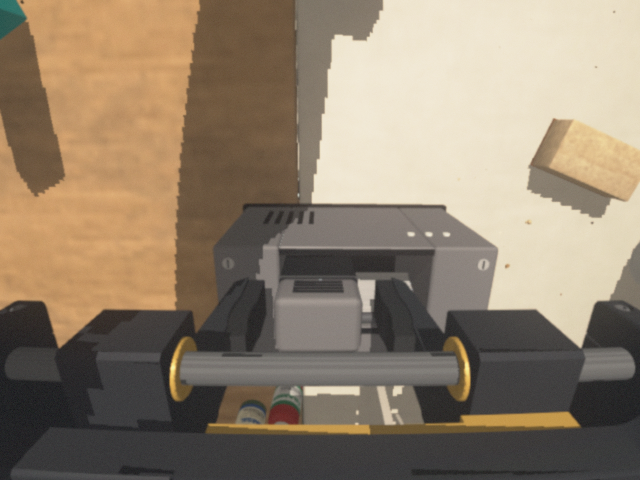

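View pics/s_s.png

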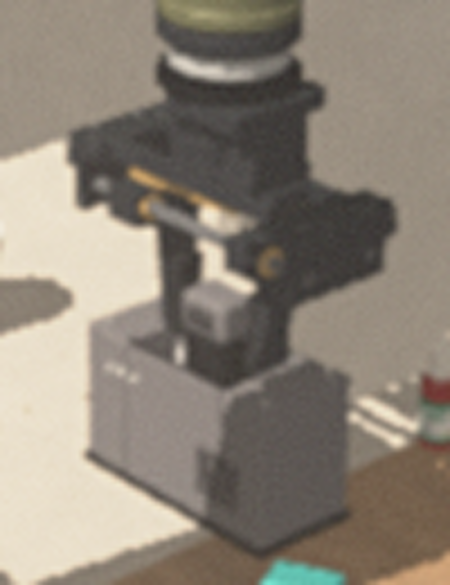

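```bash
python3 -m inch '[[0.4,[0,0,-1],0],[0.4,[0,0,-3],0],[0.4,[0,0,-6],0],[0.4,[0,0,-10],0],[0.4,[0,0,-14],0],[0.4,[2,-5,-14],0],[0.4,[4,-9,-14],0],[0.4,[6,-13,-14],0],[0.4,[6,-13,-14],0],[0.4,[6,-13,-14],0],[0.4,[6,-13,-14],0]]'; python3 - <<'E'
from h import *
s=r.get_state();print(s["tool_pos"],s["contact_force"])
im=viewer.snapshot("wrist");save(im,"t.png");sc=viewer.snapshot("scene");save(crop(sc,280,180,100,110,5),"t_s.png")
P=viewer.camera_params("scene")
for o in viewer.outline_of("scene","pack_mid")[:4]: print(o["p"],o["bbox"])
for X in ([.5497,.0375,.137],[.5497,.0375,.09]): print(proj(P,X))
T=viewer.camera_params("top")
viewer.snapshot("top")
for n,z in (("sanding_block",.011),("tape_1",.012),("paint_jar_2",.023),("tube_1",.012)):
    for o in viewer.outline_of("top",n)[:1]: print(n,o["p"],o["bbox"])
E
```

```text
clock: 31.05
tool_pos: [0.4909, -0.0911, 0.2565]
eef_rot: [-0.002, 1.0, 0.001, 0.001]
contact_force: [0.6, 0.2, 0.3]
opening: 0.6
[ 0.49085778 -0.09107341  0.25645654] [0.55045076 0.19750951 0.29603569]
0.87 [334.7, 275.9, 24.2, 57.1]
0.83 [420.2, 283.0, 20.0, 59.4]
0.72 [316.4, 211.1, 19.2, 27.8]
[[329.27194055 213.58678649]]
[[328.95149414 230.80206898]]
sanding_block 0.64 [225.6, 243.6, 26.9, 18.7]
tape_1 0.63 [168.3, 252.7, 36.6, 30.2]
paint_jar_2 0.62 [369.4, 170.5, 20.8, 15.9]
tube_1 0.69 [411.1, 189.2, 53.2, 18.5]
```

View pics/t.png

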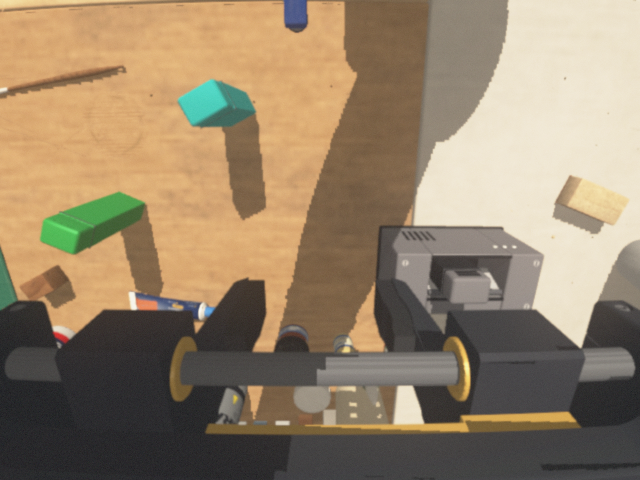

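View pics/t_s.png

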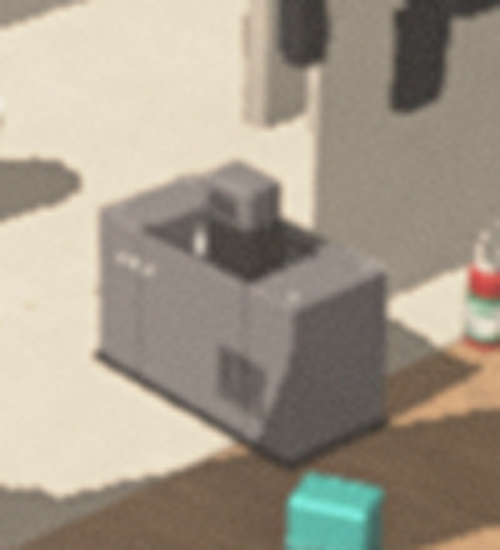

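```bash
python3 - <<'E'
from h import *
im=viewer.snapshot("wrist");save(crop(im,375,220,180,110,4.4),"u.png")
E
```

```text
(no output)
```

View pics/u.png

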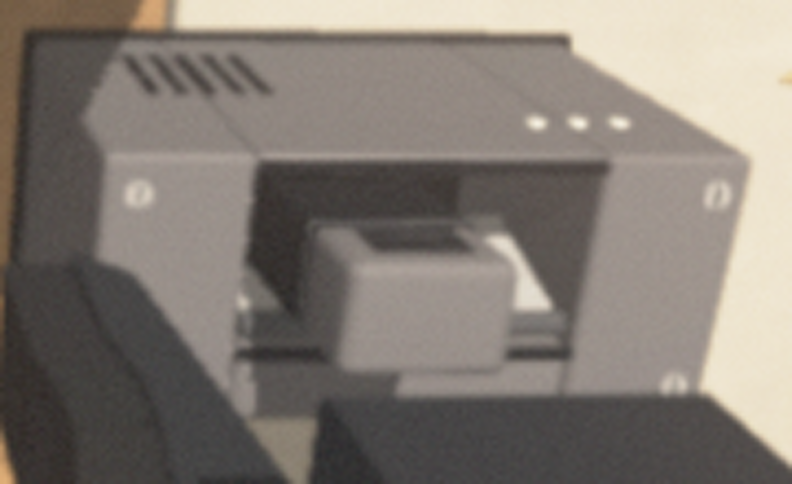

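```bash
python3 - <<'E'
from h import *
P=viewer.camera_params("wrist")
f=lambda p,z:atz(P,np.array(p)/4.4+[375,220],z).round(4)
t=f([(352,262),(516,262),(505,371),(338,371)],.137);print(t,t.mean(0))
print("dock corners",f([(104,155),(748,158)],.09))
E
```

```text
[[0.5301 0.0199 0.137 ]
 [0.5303 0.0515 0.137 ]
 [0.5536 0.0534 0.137 ]
 [0.5534 0.0202 0.137 ]] [0.54185 0.03625 0.137  ]
dock corners [[ 0.5272 -0.017   0.09  ]
 [ 0.528   0.1274  0.09  ]]
```

```bash
python3 -c "
from plant import r
print(r.get_state()['clock']);print(r.finish_job())"
```

```text
31.5
the job is handed in; nothing more can be done
None
```

The power pack stands in the dock's hidden socket with the gripper clear of it. I handed the job in at 31.5 s of the 67 s allowed; no verdict was reported.

**What I did:** I picked up the black pack, not the green or turquoise look-alikes. I put it down once to regrip it on its y faces, because the gripper would otherwise have come too close to the booth panel behind the dock. I then pushed it past the flap and slid along the deck. A full sweep found no pocket. A touch on the slot's front wall showed I was about 2 mm off in x. After correcting that, the pack dropped into the pocket near y = -20 mm and went down to the floor.

**Last checks:**
- **Seating:** the floor was felt at TCP z ≈ 0.116 m, as expected for fully home. I pressed with about 8 N. The largest sideways force during the search was about 11 N.
- **Height:** in the scene picture the cap sits where it should for a fully home pack, to about 2 pixels.
- **Position and tilt:** the pack is about 20 mm off the slot's middle, within the 26 mm limit. It leans about 0.06 rad towards the front under the flap's push (limit 0.12), so its centre should be about 3–4 mm off the working line (limit 8).
- **Release and bystanders:** the gripper was open and about 14 cm away. The bystanders are within a few pixels of their first detections in the top view, except that the tape's and tube's outlines came back a little different in size.

**Disagreements:**
- The cameras put the dock about 2 mm nearer in x than the wall touch did; I went by the touch.
- The wrist camera read y about 2 mm off the robot's own reading.
- The flap angle was judged only by eye, as standing open against the pack.

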